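Find the heavy side of a flywheel by feel and hold it down

ROBOT

A 7-joint arm with a two-finger parallel gripper is mounted at the origin on a cart in front of the work surface, level with it; the furniture and walls round the work are solid. World frame = base frame: x ahead of the robot, y to its left, z up, the work surface at z = 0. Lengths are in m, angles in rad, forces in N, time in s.
With the tool pointing down it reaches from about 0.425 to 0.95 m from the base axis. Payload 16.7 kg.
Tool frame: the origin (TCP) lies midway between the tips of the shut fingers; the grasp point (between the pads) lies 19 mm behind it; z points along the fingers, y is the line along which they close (so a half turn about z gives the same grasp; the last joint's range is limited). The gripper opens to 94 mm and grips with 3 to 60 N. Pads are 16 mm wide; open, the fingers measure 119 mm over their backs; the gripper's body (75 mm by 177 mm) begins 78 mm behind the grasp point.
Start: joints at [0.97, 0.426, 0.074, 1.606, -0.034, 1.111, -0.067], TCP at [0.295, -0.607, 0.205] pointing down, gripper open.
Joint ranges: [-2.85, 2.85], [-0.5, 2.14], [-1.23, 1.37], [0.21, 2.46], [-1.02, 4.16], [0.16, 2.05], [-2.73, 2.73]. Speed limits (rad/s): [1.89, 1.89, 2.39, 2.39, 3.01, 3.01, 3.01].

INTERFACE

Orientations are given as a rotation vector (axis times angle).
In Python, from plant import bot, planner, cams, search_frame gives the robot as it stands. Calls block until the motion is done:
- bot.reach(position, orientation): joint-space move of the TCP to a pose.
- bot.servo_line(position, frame=None, speed=0.15, max_force=None): straight line of the TCP; frame=None keeps the orientation; speed is the mean speed in m/s. With max_force (N) it stops when the force on the tool has changed by that much, and returns True; else False.
- bot.move_j(angles): joint-space move.
- bot.grip(opening, effort=None): finger opening in m; effort is the grip in N (None keeps the last); returns when the fingers have stopped.
- bot.wait(seconds).
- planner.ik(position, orientation): joint angles nearest the present ones, or None.
- bot.get_obs(): the state.
- cams.get_image(name): name is "side" or "top" or "wrist"; returns a dict with "color" (384x512x3 uint8, red, green, blue), "camera_matrix" (3x3 intrinsics, pixels), "dist" ([k1, k2, p1, p2, k3] as OpenCV has them; the pictures are not rectified), "R" (3x3) and "t" (3): a world point X has camera coordinates R X + t; the wrist camera has in their place "mount" (4x4, takes a point from camera to tool coordinates, whose origin is the TCP and whose axes are the flange's). Camera axes: x right, y down, z forward; pixel columns grow to the right and rows downward; lengths in m; the calibration is good to about 2 mm. A picture is of the moment at which its call begins: read the wrist's pose just before it. There is no depth.
A pose or a line that the arm cannot do raises bot.PlanningError and nothing moves.
- bot.finish_job(): hands the job in; it is judged then, once.
Trained networks look in the newest picture that a camera, given by its name, has taken for a name from the list of things; names that differ only in an ending like _2 or _b are one class to them, and where a whole thing is asked for, a point or a joint stands for the part that bears it (a point fixed in the world has none). Each returns a list of dicts, best first, with "conf" (0 to 1); they miss things now and then, are a little off and sometimes report something else, mostly with a low value. They report only what shows in the picture. A call takes as long as a camera call.
- search_frame(camera, thing): "position" ([x, y, z] in m, in the coordinates of the camera as it stood for that picture, good to about 4 mm: the middle of the surface that is visible of it).
The state is a dict: "time_s": time; "qpos": joint angles; "joint_vel": joint speeds; "joint_efforts": joint torques, N m; "tcp_pos": TCP position; "tool_rot": TCP orientation; "contact_force": force on the tool from outside, world axes, zero at the start; "wrist_torque": the same for the moment, N m; "finger_gap": finger opening in m; "gripper_force": force on a finger pad.
Only numpy, scipy, OpenCV 4.12 (cv2) and the standard library are available. Lean on these libraries where they do the work, as an engineer would, in place of code of your own. Each camera call takes 0.05 s, during which the arm holds its last target. There are 200 camera calls.

TASK

The flywheel on the balancing stand has a heavy side that cannot be seen. Take it by one of its three revolving handles, turn it to and fro by hand through at least a quarter of a turn to feel where it is heavy (it goes down more easily than up), then bring the heavy side straight down, changing handles if need be. Finish while still gripping the flywheel and holding it still, so that I can mark it, and leave the loose things on the table where they are.

Things in the scene. Friction and masses are not known exactly. Their poses are not given: they have to be found in the camera images.
- stand: Grey balancing stand fixed to the table; base plate 180 (x) x 120 mm (y from -40 to +80) x 12 mm high. Origin: on the table under the flywheel's middle, z up. A level spindle lies along its y axis, 120 mm above the origin. One bearing block, 44 mm wide with a round head 60 mm across, carries it at y = +26 to +66 mm; the other side is open.
- rotor: Aluminium flywheel, 150 mm diameter, y = -10 to +10 mm, on the stand's spindle; no end stops. Origin: its centre; y along the spindle, z towards the red-ended handle. Three revolving handles, 16 mm thick, parallel to the spindle, 55 mm from it, 120 degrees apart, y = -15 to -56 mm. A hidden plug, fixed in any direction, makes one side heavy (pull up to 0.3 N m); it stays where left: drag 0.34 N m, same both ways.
- weight_200: Bystander: brass-coloured knob weight, 32 mm diameter, 42 mm high, standing; origin at the centre of its underside.
- weight_100: Bystander: grey metal knob weight, 25 mm diameter, 34 mm high, standing; origin at the centre of its underside.
- tape: Bystander: green roll of insulating tape lying flat, 66 mm across, 19 mm high; origin at the centre of its underside.
- multimeter: Bystander: yellow multimeter lying flat, 138 x 69 x 43 mm; origin at the centre of its underside.
- mark (a point): Middle (y = -35 mm) of the flywheel's handle with the red end (the other two are all black). It tells how far the flywheel has turned and nothing about where the heavy side is.

How it is judged:
By the outcome, as a careful person would: the job done as asked, in the order asked, and still so for the second after the job is handed in, while the arm keeps its last pose, push and grip.
It also fails if it takes over 72 s, if anything falls off the work surface, if the arm or the gripper's body presses on something with over 40 N, if the wrist force passes 120 N, or if a joint passes its speed limit or range.

## Working session

There is one attempt and no reset: what is moved stays moved. The work goes in short steps, each a Python script; the robot and the scene stay as the last script left them, time stands still between calls to the robot, and variables do not carry over. Pictures are saved under pics/ and viewed, at most 10 in all, crops included, and the job is handed in when it is done.

```bash
ls; mkdir -p pics; python3 - <<'E'
from plant import bot, planner, cams, search_frame
import numpy as np, cv2
for c in ["side","top"]:
    im=cams.get_image(c); cv2.imwrite(f"pics/{c}0.png",im["color"][:,:,::-1])
    R=np.array(im["R"]);t=np.array(im["t"])
    print(c,"cam at",-R.T@t, im["camera_matrix"][0][0])
    for n in ["stand","rotor","mark","weight_200","weight_100","tape","multimeter"]:
        for d in search_frame(c,n)[:2]:
            print(n,round(d["conf"],2),np.round(R.T@(np.array(d["position"])-t),3))
o=bot.get_obs();print(o)
E
```

```text
pics
side cam at [0.27711608 0.96755528 0.62521815] 432.50982988865945
stand 0.7 [0.516 0.339 0.079]
stand 0.55 [0.542 0.315 0.144]
rotor 0.59 [0.542 0.314 0.146]
mark 0.6 [0.536 0.314 0.142]
weight_200 0.73 [0.404 0.063 0.023]
weight_200 0.47 [0.379 0.    0.018]
weight_100 0.73 [0.404 0.063 0.023]
weight_100 0.47 [0.379 0.    0.018]
tape 0.57 [0.696 0.307 0.02 ]
multimeter 0.69 [ 0.387 -0.118  0.027]
top cam at [0.31411299 0.09293623 1.22144585] 429.30533839820293
stand 0.83 [0.506 0.305 0.064]
rotor 0.8 [0.531 0.288 0.168]
mark 0.61 [0.526 0.285 0.164]
weight_200 0.54 [0.405 0.047 0.028]
weight_100 0.54 [0.405 0.047 0.028]
tape 0.58 [0.7   0.296 0.022]
multimeter 0.92 [ 0.386 -0.147  0.033]
{'time_s': 0.8, 'qpos': array([ 0.96949947,  0.42604669,  0.07389596,  1.60598034, -0.03410499,
        1.11081063, -0.06711943]), 'joint_vel': array([ 0.0023165 ,  0.00039615, -0.00205952,  0.00062138,  0.000951  ,
        0.00102715,  0.00164828]), 'joint_efforts': array([-5.66405579e-04, -9.35453510e+01,  3.66265319e+00, -4.54543948e+01,
       -4.89264226e-02,  1.26994756e-02, -2.23783820e-05]), 'tcp_pos': array([ 0.29467066, -0.6072553 ,  0.20551093]), 'tool_rot': array([3.06180119e+00, 7.03545186e-01, 7.05135335e-05]), 'contact_force': array([ 0.32979245,  0.35204422, -0.10490097]), 'wrist_torque': array([-0.03976529, -0.02258135, -0.00207745]), 'gripper_force': 0.0, 'finger_gap': 0.09362008128437509}
```

View pics/top0.png

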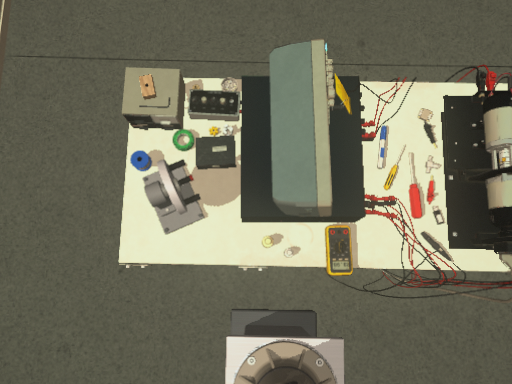

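View pics/side0.png

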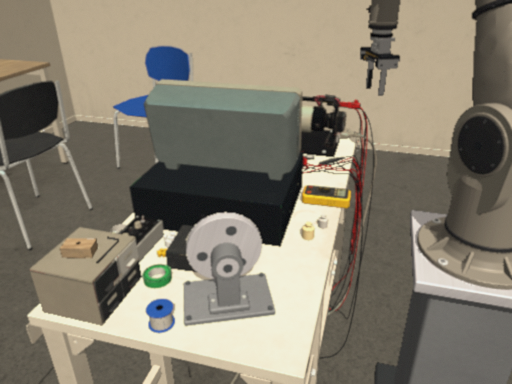

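```bash
cat > h.py <<'E'
from plant import bot, planner, cams, search_frame
import numpy as np, cv2
from scipy.spatial.transform import Rotation as Ro
def ray(im,p):
    K=np.array(im["camera_matrix"]);u=cv2.undistortPoints(np.array([[p]],float),K,np.array(im["dist"]))[0,0]
    R=np.array(im["R"]);d=R.T@np.array([u[0],u[1],1]);return -R.T@np.array(im["t"]),d/np.linalg.norm(d)
def tri(a,b):
    (p,d),(q,e)=a,b
    s=np.linalg.lstsq(np.c_[d,-e],q-p,rcond=None)[0]
    x,y=p+s[0]*d,q+s[1]*e
    return (x+y)/2,np.linalg.norm(x-y)
def onz(a,z): return a[0]+a[1]*(z-a[0][2])/a[1][2]
def ori(psi,tilt,flip=1):
    xs=np.array([np.cos(psi),np.sin(psi),0]);ys=np.array([-np.sin(psi),np.cos(psi),0])
    z=np.sin(tilt)*ys-np.cos(tilt)*np.array([0,0,1]); y=flip*xs
    return Ro.from_matrix(np.c_[np.cross(y,z),y,z])
E
python3 - <<'E'
from h import *
s=cams.get_image("side");t=cams.get_image("top")
for n,a,b in [("casetop",(299,95),(277,208)),("basetop",(271,210),(242,220)),("smallbox",(172,236),(196,166))]:
    print(n,*tri(ray(s,a),ray(t,b)))
print("plate corners", [np.round(onz(ray(s,p),.012),3) for p in [(184,320),(273,312),(265,275),(186,283)]])
w=cams.get_image("wrist");print(np.round(w["mount"],3),w["camera_matrix"][0][0])
for tl in (30,45,60):
  for f in (1,-1):
    for back in (0,.15,.3):
      o=ori(.35,np.radians(tl),f);z=o.as_matrix()[:,2]
      for dz in (-.055,.055):
        p=np.array([.545,.25,.12+dz])+z*(.019-back)
        q=planner.ik(p,o.as_rotvec());print(tl,f,back,dz,None if q is None else np.round(q,2))
im=t["color"][150:250,110:260];cv2.imwrite("pics/topc.png",cv2.resize(im,None,fx=5,fy=5,interpolation=2)[:,:,::-1])
E
```

```text
casetop [0.44594694 0.04319753 0.35935133] 0.0033190555853553206
basetop [0.46868407 0.12257554 0.10468261] 0.031078968163069598
smallbox [0.63462658 0.26119492 0.08750257] 0.07025360625809282
plate corners [array([0.582, 0.414, 0.012]), array([0.422, 0.348, 0.012]), array([0.466, 0.244, 0.012]), array([0.623, 0.314, 0.012])]
[[ 0.    -0.971 -0.237  0.068]
 [ 1.     0.    -0.    -0.001]
 [ 0.    -0.237  0.971 -0.18 ]
 [ 0.     0.     0.     1.   ]] 295.7357271831445
30 1 0 -0.055 [ 0.22  0.65 -0.63  1.87 -0.23  0.76  0.22]
30 1 0 0.055 [ 0.27  0.51 -0.68  1.81 -0.27  0.95  0.16]
30 1 0.15 -0.055 [ 0.36  0.51 -0.65  1.75 -0.26  1.06  0.25]
30 1 0.15 0.055 [ 0.4   0.41 -0.7   1.64 -0.28  1.25  0.18]
30 1 0.3 -0.055 [ 0.53  0.46 -0.76  1.55 -0.21  1.35  0.22]
30 1 0.3 0.055 [ 0.54  0.4  -0.79  1.38 -0.24  1.54  0.15]
30 -1 0 -0.055 [-0.13  0.57 -0.15  1.89 -0.61  0.83 -2.6 ]
30 -1 0 0.055 [-0.85  0.55  0.83  1.88 -0.96  1.26 -2.37]
30 -1 0.15 -0.055 [-0.07  0.43 -0.07  1.78 -0.54  1.12 -2.65]
30 -1 0.15 0.055 [-0.94  0.6   1.21  1.72 -0.96  1.63 -2.33]
30 -1 0.3 -0.055 [-0.01  0.36 -0. 
[... 818 characters left out ...]
 0.45  0.93 -0.7   1.78 -0.57  0.97  0.67]
60 1 0 0.055 [ 0.53  0.8  -0.82  1.77 -0.55  1.06  0.52]
60 1 0.15 -0.055 [ 0.58  0.87 -0.68  1.63 -0.49  1.24  0.61]
60 1 0.15 0.055 [ 0.6   0.73 -0.71  1.6  -0.54  1.37  0.52]
60 1 0.3 -0.055 [ 0.64  0.85 -0.6   1.4  -0.47  1.53  0.59]
60 1 0.3 0.055 [ 0.64  0.74 -0.61  1.34 -0.53  1.66  0.5 ]
60 -1 0 -0.055 [ 0.03  0.81 -0.11  1.81 -1.    1.21 -2.13]
60 -1 0 0.055 [-0.01  0.64 -0.05  1.81 -0.99  1.33 -2.26]
60 -1 0.15 -0.055 [ 0.07  0.76  0.09  1.67 -0.93  1.49 -2.17]
60 -1 0.15 0.055 [ 0.03  0.63  0.14  1.64 -0.93  1.61 -2.29]
60 -1 0.3 -0.055 [ 0.14  0.78  0.22  1.44 -0.88  1.75 -2.2 ]
60 -1 0.3 0.055 [ 0.09  0.69  0.3   1.38 -0.92  1.89 -2.31]
```

View pics/topc.png

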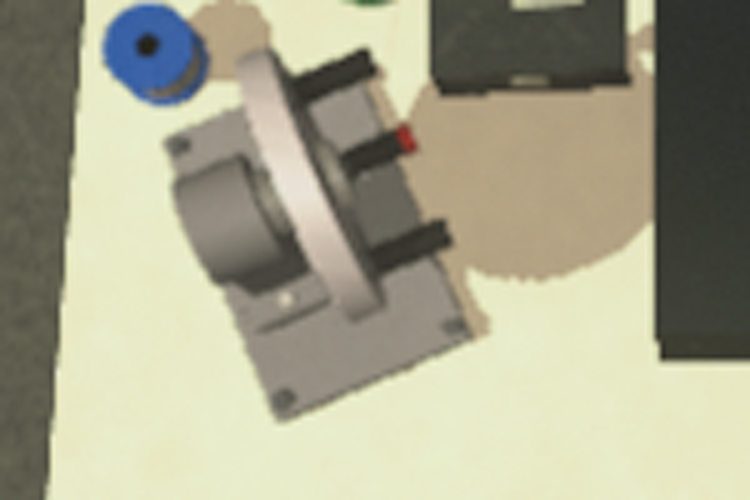

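```bash
python3 - <<'E'
from h import *
t=cams.get_image("top")
C=[onz(ray(t,(110+u/5,150+v/5)),.012) for u,v in [(285,420),(480,335),(165,140)]]
C=np.array(C);print(np.round(C,4))
# stand coords (-.09,.08),(-.09,-.04),(.09,.08)?
A=np.array([(-.09,.08),(-.09,-.04),(.09,.08)])
ca,cc=A.mean(0),C[:,:2].mean(0)
a=(A-ca)@[1,1j];c=(C[:,:2]-cc)@[1,1j]
k=(np.conj(a)@c)/(np.conj(a)@a);psi=np.angle(k);print("scale",abs(k),"psi",psi)
o=cc-np.array([[np.cos(psi),-np.sin(psi)],[np.sin(psi),np.cos(psi)]])@ca;print("origin",o)
ys=np.array([-np.sin(psi),np.cos(psi),0])
O=ori(psi,np.radians(38));z=O.as_matrix()[:,2]
g=np.r_[o,.12]-.044*ys
P=g-z*.2
print("view",P)
bot.reach([.295,-.607,.55],bot.get_obs()["tool_rot"])
bot.reach(P+[-.1,0,.3],O.as_rotvec())
bot.reach(P+[0,0,.05],O.as_rotvec())
ob=bot.get_obs();w=cams.get_image("wrist");print(ob["time_s"],np.round(ob["qpos"],2),ob["tcp_pos"])
cv2.imwrite("pics/w1.png",w["color"][:,:,::-1])
M=np.eye(4);M[:3,:3]=Ro.from_rotvec(ob["tool_rot"]).as_matrix();M[:3,3]=ob["tcp_pos"]
W=M@np.array(w["mount"])
for n in ["rotor","mark","stand"]:
    for d in search_frame("wrist",n)[:2]: print(n,d["conf"],np.round((W@np.r_[d["position"],1])[:3],4))
np.save("w1.npy",W)
E
```

```text
[[0.4206 0.332  0.012 ]
 [0.4711 0.2245 0.012 ]
 [0.5801 0.4101 0.012 ]]
scale 0.9911477969411153 psi 0.45102035853040706
origin [0.53501541 0.29925885]
view [0.60786572 0.14883932 0.27760215]
6.0917 [ 0.38  0.51 -0.59  1.44 -0.36  1.47  0.35] [0.60822536 0.14899503 0.32923825]
rotor 0.93 [0.5356 0.2916 0.151 ]
mark 0.77 [0.5396 0.2929 0.1512]
stand 0.96 [0.5352 0.2968 0.1313]
```

View pics/w1.png

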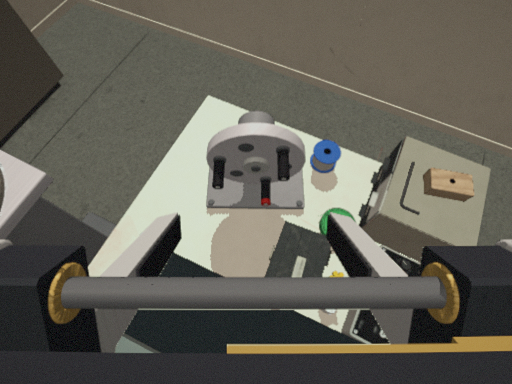

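```bash
python3 -c "
import cv2;i=cv2.imread('pics/w1.png')[105:225,190:320];cv2.imwrite('pics/w1c.png',cv2.resize(i,None,fx=5,fy=5,interpolation=2))"
```

```text
(no output)
```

View pics/w1c.png

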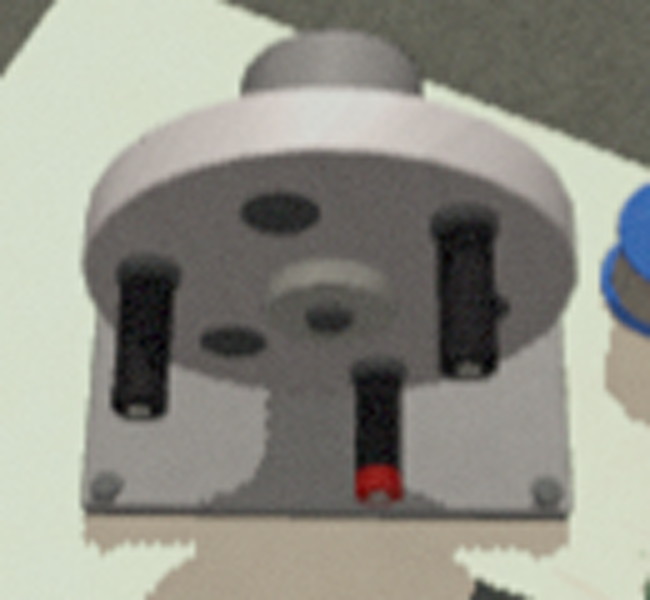

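```bash
python3 - <<'E'
from h import *
from scipy.optimize import least_squares
W=np.load("w1.npy");w=cams.get_image("wrist");t=cams.get_image("top")
Wi=np.linalg.inv(W)
def proj(im,R,T,X): return cv2.projectPoints(np.array(X),cv2.Rodrigues(np.ascontiguousarray(R))[0],np.array(T,float),np.array(im["camera_matrix"]),np.array(im["dist"]))[0][:,0]
def han(phi): return [[.055*np.sin(phi+k),-.056,.12+.055*np.cos(phi+k)] for k in np.radians([0,120,240])]
# phi: red handle angle from up towards +x_s
ow=np.array([(379,497),(138,408),(470,370),(85,510),(568,512)])/5+[190,105]-.4
ot=np.array([(408,138),(370,65),(445,235),(285,420),(480,335),(165,140)])/5+[110,150]-.4
def res(p,full=False):
    x,y,ps,ph=p;Rz=Ro.from_euler("z",ps).as_matrix()
    H=han(ph); 
    L=[H[0],H[1],H[2],[-.09,-.04,.012],[.09,-.04,.012]]
    T=[H[0],H[2],H[1],[-.09,.08,.012],[-.09,-.04,.012],[.09,.08,.012]]
    f=lambda S:np.array(S)@Rz.T+[x,y,0]
    a=proj(w,Wi[:3,:3],Wi[:3,3],f(L))-ow; b=proj(t,t["R"],t["t"],f(T))-ot
    r=np.r_[a,b]; return r if full else r.ravel()
best=min((least_squares(res,[.535,.299,.45,p],loss="soft_l1") for p in np.radians([150,180,210])),key=lambda s:s.cost)
p=best.x;print(p,np.degrees(p[3])%360,best.cost);print(np.round(res(p,True),1))
np.save("fit.npy",p)
E
```

```text
[0.53451036 0.30694464 0.44971567 2.83496647] 162.4316138425526 8.543221054873749
[[-0.4  0.2]
 [ 0.   1.4]
 [-0.5  0.2]
 [-1.7  0.4]
 [ 1.   0.2]
 [-0.  -0.2]
 [-0.6 -0.9]
 [-0.1 -0.9]
 [-2.5  1. ]
 [-2.2  0.4]
 [-2.4  0.1]]
```

```bash
cat >> h.py <<'E'
TILT=np.radians(38);YG=-.044
class S: pass
def setup():
    s=S();x,y,s.psi,s.phi=np.load("fit.npy");s.Rz=Ro.from_euler("z",s.psi).as_matrix()
    s.c=np.array([x,y,.12]);s.O=ori(s.psi,TILT);s.z=s.O.as_matrix()[:,2]
    s.tcp=lambda a,r=.055: s.c+s.Rz@[r*np.sin(a),YG,r*np.cos(a)]+s.z*.019
    def ang():
        v=s.Rz.T@(bot.get_obs()["tcp_pos"]-s.z*.019-s.c);return np.arctan2(v[0],v[2]),np.hypot(v[0],v[2])
    s.ang=ang
    return s
E
python3 - <<'E'
from h import *
s=setup();rv=s.O.as_rotvec()
a0=s.phi-np.radians(120)
print([d for d in range(-180,180,20) if planner.ik(s.tcp(np.radians(d)),rv) is None])
bot.grip(.05)
bot.reach(s.tcp(a0)-s.z*.1,rv)
bot.wait(.3)
b=np.mean([bot.get_obs()["contact_force"] for _ in range(5)],0)
bot.wait(.1);o=bot.get_obs();print("bias",b,o["contact_force"],o["time_s"])
np.save("bias.npy",(b+o["contact_force"])/2)
print("hit",bot.servo_line(s.tcp(a0),speed=.08,max_force=8))
w=cams.get_image("wrist");cv2.imwrite("pics/w2.png",w["color"][:,:,::-1])
bot.grip(.0,45);o=bot.get_obs()
print(o["finger_gap"],o["gripper_force"],s.Rz.T@(o["contact_force"]-b),np.degrees(s.ang()[0]),s.ang()[1],np.round(o["qpos"],2),o["time_s"])
E
```

```text
[]
bias [ 0.10441045 -0.77592949 -0.69060651] [-0.505075   -0.71709008 -0.03183464] 8.225
hit False
0.014986493269061079 44.95761752128601 [ 4.07999777  1.26933641 -1.07791103] 42.76235659387426 0.055449946169744066 [ 0.2   0.65 -0.61  1.65 -0.35  1.04  0.32] 10.325
```

View pics/w2.png

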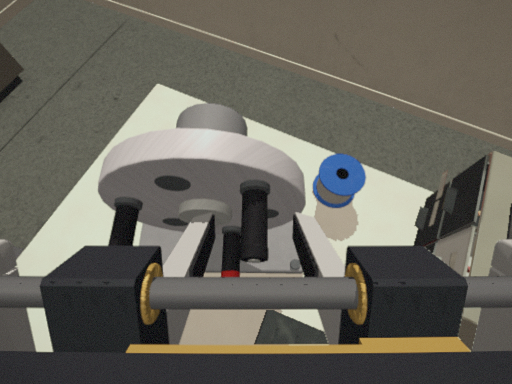

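```bash
cat >> h.py <<'E'
def sweep(s,degs,speed=.06,n=4):
    b=np.load("bias.npy");rows=[];prev=s.ang()[0]
    for d in degs:
        a=np.radians(d);bot.servo_line(s.tcp(a),speed=speed)
        F=[];
        for _ in range(n): F.append(bot.get_obs()["contact_force"]);bot.wait(.02)
        th,r=s.ang();f=s.Rz.T@(np.mean(F,0)-b)
        rows.append([a,np.sign(a-prev),th,r,*f]);prev=a
    return np.array(rows)
def show(R):
    for q in R:
        a=q[2];ft=q[4]*np.cos(a)-q[6]*np.sin(a);fr=q[4]*np.sin(a)+q[6]*np.cos(a)
        print("%7.1f %2d r%.1f  ft %.2f fr %.2f fy %.2f T %.3f"%(np.degrees(a),q[1],q[3]*1e3,ft,fr,q[5],-ft*.055))
E
python3 - <<'E'
from h import *
s=setup()
R=sweep(s,[33,23,13,3,13,23,33]);show(R);np.save("s1.npy",R);print(bot.get_obs()["time_s"],bot.get_obs()["finger_gap"])
E
```

```text
32.9 -1 r55.2  ft -1.02 fr 4.12 fy 0.21 T 0.056
   23.0 -1 r55.1  ft 1.12 fr 3.87 fy 1.08 T -0.062
   12.9 -1 r55.0  ft 2.22 fr 2.71 fy 2.05 T -0.122
    2.8 -1 r54.9  ft 2.96 fr 0.72 fy 3.66 T -0.163
   13.5  1 r55.1  ft 6.64 fr 0.76 fy 4.82 T -0.365
   23.6  1 r55.2  ft 7.43 fr 1.62 fy 5.03 T -0.408
   33.5  1 r55.3  ft 7.37 fr 3.76 fy 4.96 T -0.405
12.9417 0.01503901516801643
```

```bash
python3 - <<'E'
from h import *
s=setup()
R=sweep(s,[35,37,39,41,43,45,43,41,39,37,35,33],speed=.01,n=3);show(R);np.save("s2.npy",R);print(bot.get_obs()["time_s"],bot.get_obs()["finger_gap"])
E
```

```text
34.9  1 r55.2  ft -0.92 fr 5.60 fy 2.08 T 0.050
   36.9  1 r55.2  ft -1.86 fr 5.88 fy 2.02 T 0.102
   38.9  1 r55.2  ft -2.18 fr 5.98 fy 2.20 T 0.120
   40.9  1 r55.2  ft -2.02 fr 6.10 fy 1.87 T 0.111
   42.9  1 r55.3  ft -1.92 fr 5.69 fy 1.81 T 0.106
   45.0  1 r55.3  ft -2.70 fr 5.78 fy 2.14 T 0.148
   43.5 -1 r55.3  ft 5.43 fr 4.39 fy 4.34 T -0.299
   41.5 -1 r55.4  ft 6.71 fr 4.89 fy 3.75 T -0.369
   39.5 -1 r55.3  ft 6.80 fr 4.71 fy 4.90 T -0.374
   37.5 -1 r55.3  ft 7.43 fr 3.96 fy 4.76 T -0.409
   35.6 -1 r55.3  ft 6.84 fr 4.30 fy 3.85 T -0.376
   33.5 -1 r55.3  ft 7.14 fr 3.48 fy 4.23 T -0.393
17.6417 0.01504649945058509
```

```bash
cat >> h.py <<'E'
def fit(R):
    # tool-side tangential force: ft*r = -sgn*D + A cos a + B sin a  (gravity torque on rotor, + = pulls to +)
    a=R[:,2];T=.055*(R[:,4]*np.cos(a)-R[:,6]*np.sin(a))
    X=np.c_[-R[:,1],np.cos(a),np.sin(a)];k,*_=np.linalg.lstsq(X,T,rcond=None)
    r=T-X@k;C=np.linalg.inv(X.T@X)*r.var()
    # G = M sin(a+off), heavy at angle a+off from up; down when a+off=180
    off=np.degrees(np.arctan2(k[1],k[2]))
    print("D %.3f M %.3f heavy at a+%.1f -> a_final %.1f  rms %.3f sd %s"%(k[0],np.hypot(k[1],k[2]),off,(180-off+180)%360-180,r.std(),np.sqrt(np.diag(C)).round(3)))
E
python3 - <<'E'
from h import *
s=setup()
d=list(range(23,-70,-10));
R=sweep(s,[*d,*d[::-1][1:],33],speed=.02,n=3);show(R);np.save("s3.npy",R);print(bot.get_obs()["time_s"],bot.get_obs()["finger_gap"])
fit(R);R=np.r_[R,np.load("s2.npy")[[1,2,3,4,5,7,8,9,10,11]]];fit(R)
E
```

```text
23.4 -1 r55.1  ft 6.90 fr 2.06 fy 4.44 T -0.379
   13.4 -1 r55.0  ft 7.81 fr 0.69 fy 5.34 T -0.430
    3.5 -1 r55.0  ft 8.13 fr -1.13 fy 6.37 T -0.447
   -6.4 -1 r54.9  ft 8.15 fr -3.59 fy 7.20 T -0.448
  -16.3 -1 r54.9  ft 9.01 fr -5.28 fy 8.24 T -0.495
  -26.1 -1 r54.8  ft 8.88 fr -7.08 fy 8.87 T -0.488
  -35.9 -1 r54.7  ft 8.32 fr -7.46 fy 8.76 T -0.458
  -45.8 -1 r54.6  ft 7.51 fr -7.74 fy 9.41 T -0.413
  -55.9 -1 r54.5  ft 7.04 fr -7.15 fy 9.28 T -0.387
  -66.0 -1 r54.4  ft 6.13 fr -7.74 fy 9.56 T -0.337
  -56.9  1 r54.7  ft 0.30 fr -11.46 fy 10.49 T -0.017
  -47.3  1 r54.7  ft 0.25 fr -11.36 fy 10.16 T -0.014
  -37.8  1 r54.8  ft 0.73 fr -9.63 fy 10.09 T -0.040
  -28.1  1 r54.8  ft 0.98 fr -6.53 fy 7.66 T -0.054
  -18.2  1 r54.8  ft 0.21 fr -2.08 fy 6.43 T -0.012
   -7.3  1 r54.8  ft -0.10 fr -0.79 fy 6.28 T 0.006
    3.0  1 r54.9  ft 0.35 fr 0.39 fy 6.03 T -0.019
   13.2  1 r55.1  ft 1.01 fr 1.44 fy 6.36 T -0.055
   23.2  1 r55.2  ft 1.35 fr 2.71 fy 5.93 T -0.074
   33.2  1 r55.2  ft 0.42 fr 3.99 fy 4.99 T -0.023
31.3083 0.01484283083054622
D 0.200 M 0.262 heavy at a+101.5 -> a_final 78.5  rms 0.031 sd [0.007 0.009 0.014]
D 0.214 M 0.256 heavy at a+106.0 -> a_final 74.0  rms 0.036 sd [0.007 0.008 0.012]
```

```bash
python3 - <<'E'
from h import *
s=setup()
sweep(s,[41,48],speed=.03,n=1)
old=np.load("bias.npy")
bot.grip(.04);bot.wait(.15);B=[]
for _ in range(30): B.append(bot.get_obs()["contact_force"]);bot.wait(.02)
B=np.array(B);b=B.mean(0);print("old",old,"new",b,B.std(0),np.linalg.norm(B[:10].mean(0)-B[-10:].mean(0)));np.save("bias.npy",b)
bot.grip(0,45);o=bot.get_obs();print(o["finger_gap"],s.Rz.T@(o["contact_force"]-b),o["time_s"])
R=sweep(s,[52,56,60,64,68,72,76,80],speed=.01,n=3);show(R);np.save("s4.npy",R)
for _ in range(4): print(s.Rz.T@(bot.get_obs()["contact_force"]-b));bot.wait(.1)
print(bot.get_obs()["time_s"],bot.get_obs()["finger_gap"])
E
```

```text
old [-0.20033228 -0.74650978 -0.36122057] new [ 0.16250839  0.0236993  -0.19194125] [0.49347219 0.51802401 0.52615206] 0.5941086983579754
0.014924878237464615 [ 4.90369825  1.58713204 -1.34147546] 33.8917
   51.8  1 r55.3  ft -3.37 fr 4.16 fy -1.08 T 0.185
   55.9  1 r55.4  ft -2.99 fr 4.58 fy -1.45 T 0.165
   59.9  1 r55.4  ft -3.58 fr 4.34 fy -1.90 T 0.197
   63.9  1 r55.5  ft -3.75 fr 3.94 fy -1.21 T 0.206
   67.8  1 r55.5  ft -4.10 fr 4.62 fy -1.01 T 0.226
   71.8  1 r55.6  ft -4.53 fr 3.97 fy -1.57 T 0.249
   75.8  1 r55.6  ft -5.19 fr 4.31 fy -1.61 T 0.286
   79.7  1 r55.6  ft -5.17 fr 3.83 fy -1.27 T 0.285
[ 3.35488224 -1.40199354  5.12546118]
[ 3.18903101 -2.01035785  5.92967893]
[ 4.05457403 -0.9849226   5.69924349]
[ 3.79544669 -1.77773179  4.59898584]
38.9583 0.015242531979602611
```

```bash
python3 - <<'E'
from h import *
s=setup()
R=sweep(s,[84,88,92,96,100,96,92,88,84,80,76,72,68,64,60,56],speed=.01,n=3);show(R);np.save("s5.npy",R)
print(bot.get_obs()["time_s"],bot.get_obs()["finger_gap"])
R4=np.load("s4.npy");A=np.r_[R4,np.delete(R,[5],0)];fit(A)
# correct old data for new bias
db=s.Rz.T@(np.array([-0.20033228,-0.74650978,-0.36122057])-np.load("bias.npy"))
o=np.r_[np.load("s2.npy")[[1,2,3,4,5,7,8,9,10,11]]];o[:,4:]+=db;fit(np.r_[A,o])
p=np.load("s3.npy");p[:,4:]+=db;fit(np.r_[A,o,p]);fit(np.r_[A,o,p[:10]])
E
```

```text
83.6  1 r55.7  ft -5.04 fr 4.16 fy -1.71 T 0.277
   87.6  1 r55.7  ft -5.08 fr 3.89 fy -2.14 T 0.280
   91.5  1 r55.7  ft -5.50 fr 4.13 fy -1.00 T 0.303
   95.4  1 r55.7  ft -5.88 fr 4.25 fy -1.69 T 0.323
   99.3  1 r55.8  ft -5.99 fr 3.29 fy -1.19 T 0.329
   96.3 -1 r55.6  ft 3.43 fr 7.17 fy 1.00 T -0.189
   92.3 -1 r55.6  ft 3.57 fr 6.98 fy 0.97 T -0.196
   88.3 -1 r55.6  ft 3.93 fr 6.93 fy 1.02 T -0.216
   84.4 -1 r55.6  ft 3.35 fr 6.69 fy 0.78 T -0.184
   80.4 -1 r55.5  ft 3.53 fr 6.59 fy 0.32 T -0.194
   76.4 -1 r55.5  ft 3.80 fr 6.06 fy 0.96 T -0.209
   72.4 -1 r55.5  ft 4.24 fr 6.08 fy 0.40 T -0.233
   68.4 -1 r55.5  ft 4.85 fr 5.58 fy 0.72 T -0.267
   64.4 -1 r55.5  ft 4.45 fr 5.52 fy 0.65 T -0.245
   60.4 -1 r55.4  ft 4.73 fr 5.15 fy 0.88 T -0.260
   56.5 -1 r55.4  ft 5.37 fr 4.24 fy 0.96 T -0.295
48.2917 0.014988292782350398
D 0.240 M 0.185 heavy at a+108.9 -> a_final 71.1  rms 0.015 sd [0.003 0.013 0.005]
D 0.242 M 0.200 heavy at a+108.2 -> a_final 71.8  rms 0.015 sd [0.003 0.007 0.004]
D 0.225 M 0.218 heavy at a+107.8 -> a_final 72.2  rms 0.032 sd [0.004 0.007 0.006]
D 0.240 M 0.187 heavy at a+107.4 -> a_final 72.6  rms 0.019 sd [0.003 0.006 0.004]
```

```bash
python3 - <<'E'
from h import *
s=setup()
R=sweep(s,[64,72.2],speed=.015,n=3);show(R);bot.wait(.5)
o=bot.get_obs();print(np.degrees(s.ang()[0]),o["finger_gap"],o["gripper_force"],np.abs(o["joint_vel"]).max(),o["time_s"])
im=cams.get_image("top");w=cams.get_image("side")
cv2.imwrite("pics/end.png",np.hstack([im["color"][120:290,100:380],w["color"][180:350,140:380]])[:,:,::-1])
E
```

```text
64.0  1 r55.5  ft -2.94 fr 5.63 fy -1.50 T 0.162
   72.1  1 r55.5  ft -2.86 fr 5.79 fy -2.09 T 0.158
72.10500368022467 0.015064555648143454 44.96897757053375 0.002291500533085383 50.225
```

View pics/end.png

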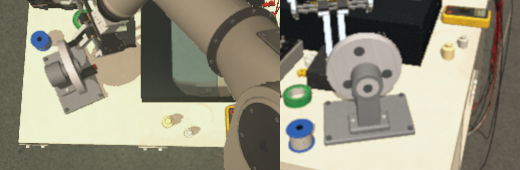

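```bash
python3 - <<'E'
from h import *
s=setup()
R=sweep(s,[73.5,74,74.5,75,73.5,72,71.5,71,70.5,70,71.5,73],speed=.003,n=4);show(R);np.save("s6.npy",R)
print(bot.get_obs()["time_s"])
E
```

```text
73.3  1 r55.5  ft -5.38 fr 5.99 fy -1.73 T 0.296
   73.8  1 r55.5  ft -5.84 fr 5.57 fy -2.43 T 0.321
   74.2  1 r55.6  ft -5.82 fr 5.39 fy -2.06 T 0.320
   74.7  1 r55.5  ft -6.21 fr 5.60 fy -2.56 T 0.342
   74.1 -1 r55.5  ft 5.22 fr 7.72 fy 0.60 T -0.287
   72.6 -1 r55.5  ft 5.60 fr 7.98 fy 0.62 T -0.308
   72.1 -1 r55.5  ft 5.85 fr 7.52 fy 0.70 T -0.322
   71.6 -1 r55.5  ft 5.52 fr 7.50 fy 1.01 T -0.304
   71.1 -1 r55.4  ft 5.98 fr 7.93 fy 0.93 T -0.329
   70.6 -1 r55.4  ft 5.70 fr 7.31 fy 0.46 T -0.314
   71.3  1 r55.5  ft -5.78 fr 5.30 fy -2.44 T 0.318
   72.8  1 r55.5  ft -5.11 fr 5.90 fy -2.11 T 0.281
56.3833
```

```bash
python3 -c "
from h import *
bot.wait(.3);o=bot.get_obs();print(np.abs(o['joint_vel']).max(),o['gripper_force'],bot.finish_job())"
```

```text
the job is handed in; nothing more can be done
0.0022524279266722632 44.97473180294037 None
```

The job is handed in: I turned the flywheel to and fro through about 165°, and its heavy side is now straight down to within a few degrees, where the turning force measured the same both ways; the arm is still gripping one black handle and holding it still, and the loose things on the table look unmoved.

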